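# Gather the screw caps in the cut corner of the tote

## Task

Pick up the loose screw cap lying on the worktop and put it in the small tote with the other three. Then lift the tote by its handle clear of the worktop and tilt it towards its cut-off corner, about 30 degrees, until all four caps have slid together into that corner; the program finishes while still holding the tote up and tilted like this. Leave the other things where they are and spill no cap.

Things in the scene. Friction and masses are not known exactly. Their poses are not given: they have to be found in the camera images.
- tote: Small open grey plastic tote, 130 mm long (its x), 104 mm wide (y), top of rim 39 mm; walls and floor 3 mm thick; loose, about 0.2 to 0.3 kg. Origin: centre of the underside, z up. The corner at -x -y is cut off at 45 degrees (32 mm off each side), the others are square. A handle bar along x passes over its middle, open below. Caps slide easily in the pan (friction about 0.15)
- tote_handle (a point): Middle of the tote's handle bar, 70 mm straight above the tote's origin; axes as the tote's. The bar runs along x from end wall to end wall on posts there, 12 mm wide (y), 14 mm high (top 77 mm above the underside), straight flat sides, friction about 0.6: grip it across y
- tote_corner (a point): On the tote's inner floor (3 mm above its underside), at the middle of the inner face of the cut-off corner wall: at (-47, -34, 3) mm in the tote's frame. Seen from inside, the cut wall faces +x +y in equal parts
- cap_1: Black ribbed screw cap, 20 mm in diameter, 16 mm high, 15 g; loose, lies in the tote, away from the cut corner. Origin: centre of its underside
- cap_2: Another screw cap like it, lying in the tote
- cap_3: Another screw cap like it, lying in the tote
- loose_cap: Fourth screw cap of the same kind (20 mm in diameter, 16 mm high, origin at the centre of its underside), lying flat and alone on the worktop, outside the tote, with a tape roll about 8 cm behind it and a dish lid about 9 cm to its left. Beware above: empty pipette hooks stick out under the back shelf on the left (about x 0.57, y 0.15 to 0.25, z 0.3 to 0.55 m)
- tape_roll: Bystander: roll of white tape lying flat, 49 mm across, 12 mm high; origin at the centre of its underside
- dish_lid: Bystander: flat pale round dish lid, 55 mm across, 10 mm high; origin at the centre of its underside
- mouse: Bystander: black computer mouse, 106 x 60 x 40 mm, to the right; origin at the centre of its underside
- slide_case: Bystander: flat grey-blue slide case, 76 x 87 x 18 mm, to the left; origin at the centre of its underside

How it is judged:
By the outcome, as a careful person would: the job done as asked, in the order asked, and still so for the second after the job is handed in, while the arm keeps its last pose, push and grip.
It also fails if it takes over 54 s, if anything falls off the work surface, if the arm or the gripper's body presses on something with over 40 N, if the wrist force passes 120 N, or if a joint passes its speed limit or range.

## Robot

A 6-joint arm with a two-finger parallel gripper is mounted at the origin on a cart in front of the work surface, level with it; the furniture and walls round the work are solid. World frame = base frame: x ahead of the robot, y to its left, z up, the work surface at z = 0. Lengths are in mm, angles in rad, forces in N, time in s.
With the tool pointing down it reaches from about 350 to 725 mm from the base axis. Payload 6 kg.
Tool frame: the origin (TCP) lies at the very end of the fingers, on their centre line; the grasp point (between the pads) lies 19 mm behind it (grasp_offset is the distance from the TCP to the grasp point, in mm); z points along the fingers, y is the line along which they close (so a half turn about z gives the same grasp; the last joint's range is limited). The gripper opens to 85 mm and grips with 20 to 120 N. Pads are 22 mm wide; open, the fingers measure 114 mm over their backs; the gripper's body (76 mm by 85 mm) begins 54 mm behind the grasp point. The pads swing forward as they close: fully open they stand 13 mm farther back than shut.
Start: joints at [-0.796, 0.04, 0.085, 0, -1.615, -0.334], TCP at [256.001, -542.617, 203.961] pointing down, gripper open.
Joint ranges: [-2.56, 2.56], [-1.29, 2.01], [-1.08, 1.49], [-3.29, 1.98], [-2.81, -0.18], [-2.99, 2.99]. Speed limits (rad/s): [2.57, 2.57, 3.01, 3.14, 3.14, 3.14].

## Interface

Orientations are given as a unit quaternion [x, y, z, w].
In Python, from station import state, snapshot, finish_job, search_frame, outline_of, grasp_offset gives the robot as it stands.
- The arm moves only by the tool drive_tool, never from a script. Its argument "moves" is a list of rows, each a list of 3 entries, a list of its own where there are three numbers: the shift along the tool's x, y, z in parts of the range, where 1.0 means 800 mm, then the turn, a rotation vector about the tool's x, y, z in shares of 180 degrees (1.0 is 180 degrees), then the finger opening in mm, from 0 to 85.4. A call has 1 to 20 rows; each row is the pose to reach, as a shift and turn from the pose commanded when the call began, along the tool's axes at that moment; what a row does not reach only later rows make up. A row lasts 1/10 s, in which the tool goes at most 50 mm and 8.59 degrees, less where a joint would pass 70% of its speed; a pose out of reach is approached as far as the arm can. A call with a gripper value outside its range is refused whole. The fingers move at their own pace and stop on an object; "grip_force" is the grip in N (left out, the last holds). Time passes only in rows, so rows that repeat a pose let the fingers close. It gives the time, the measured TCP pose, the force, the opening and the grip force at its end, in the units of the state.
- state(): the state, without advancing time (a new reading comes with each control period).
- snapshot(name): name is "side" or "top" or "wrist"; returns a dict with "color" (400x640x3 uint8, red, green, blue), "depth" (400x640 float32, mm along the optical axis (not along the pixel's ray), 0 where there is no reading), "vertical_fov" (degrees; the focal length in pixels is half the picture's height over the tangent of half this angle, whatever the lens; pixels are square), "cx", "cy" (the principal point, pixels), "origin" and "rotation" of the camera in the world. Camera axes: x right, y up, looking along -z (the intrinsics and any distortion apply to the point x, -y, -z); pixel columns grow to the right and rows downward; lengths in mm; the calibration is good to about 2 mm. A picture is of the moment at which its call begins.
- finish_job(): hands the job in; it is judged then, once.
Trained networks look in the newest picture that a camera, given by its name, has taken for a name from the list of things; names that differ only in an ending like _2 or _b are one class to them, and where a whole thing is asked for, a point or a joint stands for the part that bears it (a point fixed in the world has none). Each returns a list of dicts, best first, with "score" (0 to 1); they miss things now and then, are a little off and sometimes report something else, mostly with a low value. They report only what shows in the picture. A call takes as long as a camera call.
- search_frame(camera, name): "xyz" ([x, y, z] in mm, in the coordinates of the camera as it stood for that picture, good to about 4 mm: the middle of the surface that is visible of it).
- outline_of(camera, name): "pixels" (400x640 bool, what is visible of it).
The state is a dict: "time_s": time; "joint_positions": joint angles; "qvel": joint speeds; "joint_torque": joint torques, N m; "tool_pos": TCP position; "orientation": TCP orientation; "wrist_force": force on the tool from outside, world axes, zero at the start; "moment": the same for the moment, N m; "width": finger opening in mm; "grasp_force": force on a finger pad.
Only numpy, scipy, OpenCV 4.12 (cv2) and the standard library are available. Lean on these libraries where they do the work, as an engineer would, in place of code of your own. Each camera call takes 0.05 s, during which the arm holds its last target. There are 200 camera calls.

## Working session

There is one attempt and no reset: what is moved stays moved. The work goes in short steps, Python scripts to look and compute and a tool call to move; the robot and the scene stay as the last step left them, time stands still between calls to the robot, and variables do not carry over. Pictures are saved under pics/ and viewed, at most 11 in all, crops included, and the job is handed in when it is done.

Besides the shell and the picture viewer there is one more tool, called after ">>>" as a command line: name --argument value ..., lists and objects as JSON in quotes. drive_tool: Moves the arm, as the interface text tells. Its arguments: {"type":"object","properties":{"moves":{"type":"array","items":{"type":"array"}},"grip_force":{"type":"number"}},"required":["moves"]}

```bash
mkdir -p pics; cat > h.py <<'E'
import numpy as np, cv2
from station import *
from scipy.spatial.transform import Rotation as R
def rot(s):
    r=np.array(s["rotation"],float)
    return r.reshape(3,3) if r.size==9 else R.from_quat(r).as_matrix()
def cloud(s):
    f=200/np.tan(np.radians(s["vertical_fov"])/2)
    v,u=np.mgrid[:400,:640]; d=s["depth"].astype(float)
    p=np.stack([(u-s["cx"])/f*d,-(v-s["cy"])/f*d,-d],-1)
    return p@rot(s).T+np.array(s["origin"])
def save(s,n): cv2.imwrite(f"pics/{n}.png",s["color"][...,::-1])
def w(s,xyz): return rot(s)@np.array(xyz)+np.array(s["origin"])
E
python3 - <<'E'
from h import *
np.set_printoptions(precision=1,suppress=True)
print(state(),grasp_offset)
ims=[]
for c in ["top","side"]:
    s=snapshot(c); ims.append(s); save(s,c); print(c,{k:v for k,v in s.items() if k not in("color","depth")})
    P=cloud(s)
    for n in ["tote","tote_handle","tote_corner","cap_1","loose_cap","tape_roll","dish_lid"]:
        for r in search_frame(c,n)[:5]: print(c,n,round(r["score"],2),w(s,r["xyz"]))
E
```

```text
{'time_s': 0.0, 'joint_positions': array([-0.8,  0. ,  0.1, -0. , -1.6, -0.3]), 'qvel': array([ 0., -0.,  0.,  0.,  0., -0.]), 'joint_torque': array([ -0. , -36.8,  34.7,   6.9,  -0. ,   0. ]), 'tool_pos': array([ 255.9, -542.3,  203. ]), 'orientation': array([-0.2,  1. ,  0. , -0. ]), 'wrist_force': array([-0.4,  0.8,  0.9]), 'moment': array([0., 0., 0.]), 'grasp_force': 0.0, 'width': 85.40034694060047} 18.700000000000003
top {'vertical_fov': 44.46063242264725, 'cx': 318.22404627486713, 'cy': 197.52330204959796, 'origin': array([  -2.2, -154.6, 1722.4]), 'rotation': array([ 0.1, -0.1, -0.6,  0.8])}
top tote 0.91 [ 473.5 -135.     4.2]
top tote_handle 0.73 [ 469.2 -139.     2.2]
top tote_corner 0.87 [ 471.4 -138.7    5.5]
top tote_corner 0.26 [ 419.3 -477.6   28.4]
top tape_roll 0.65 [565.8 172.4  10.2]
top dish_lid 0.46 [459.8 255.2  -1.1]
side {'vertical_fov': 46.13463246556138, 'cx': 328.09126022847687, 'cy': 200.93941380155906, 'origin': array([  -1.3, 1183.4,  639.2]), 'rotation': array([-0.1,  0.5,  0.8, -0.2])}
side tote 0.94 [ 463.9 -118.1   28.5]
side tote_handle 0.89 [ 460.8 -122.2   28.8]
side tote_corner 0.68 [ 458.4 -122.3   27.2]
side loose_cap 0.4 [466.1 175.7  15.2]
side tape_roll 0.58 [559.3 181.9  10.9]
side dish_lid 0.76 [452.2 256.3   3.1]
```

View pics/top.png

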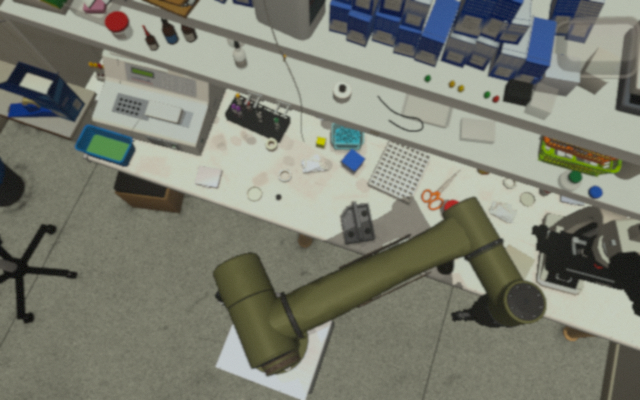

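View pics/side.png

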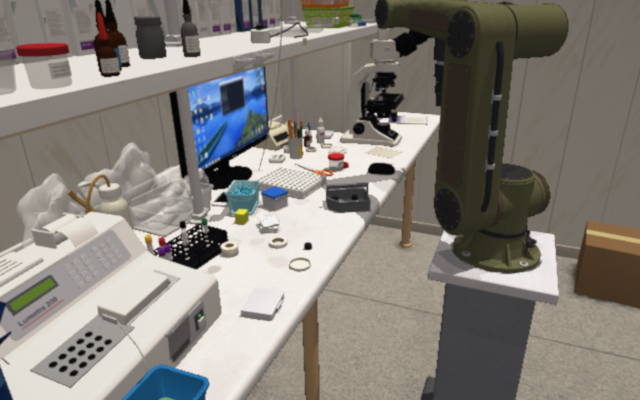

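```bash
cat >> h.py <<'E'
def go(target,quat=None):
    """tool-frame shift (mm) and turn (deg) from the measured pose to the world target"""
    s=state(); q=R.from_quat(s["orientation"])
    t=q.inv().apply(np.array(target)-s["tool_pos"])
    rv=np.zeros(3) if quat is None else np.degrees((q.inv()*quat).as_rotvec())
    print("pos",np.round(s["tool_pos"],1),"shift",np.round(t,1),"turn",np.round(rv,1),"t",s["time_s"],"j",np.round(s["joint_positions"],2))
def down(yaw): # tool pointing down, tool y axis at world angle yaw (deg)
    y=np.array([np.cos(np.radians(yaw)),np.sin(np.radians(yaw)),0]); z=np.array([0,0,-1.])
    return R.from_matrix(np.stack([np.cross(y,z),y,z],1))
E
python3 - <<'E'
from h import *
np.set_printoptions(precision=3,suppress=True)
s=state(); print(R.from_quat(s["orientation"]).as_matrix())
for y in (90,-90): go([440,-140,260],down(y))
w_=snapshot("wrist"); print(R.from_quat(s["orientation"]).inv().apply(w_["origin"]-s["tool_pos"]), R.from_quat(s["orientation"]).as_matrix().T@rot(w_))
s=snapshot("side"); P=cloud(s); m=outline_of("side","tote")[0]["pixels"]; p=P[m]; p=p[(p[:,2]<90)]
for lo,hi in((30,50),(60,90)):
    q=p[(p[:,2]>lo)&(p[:,2]<hi)]; print(len(q),q.mean(0),cv2.minAreaRect(q[:,:2].astype(np.float32)))
E
```

```text
[[-0.904 -0.427 -0.   ]
 [-0.427  0.904  0.   ]
 [-0.     0.    -1.   ]]
pos [ 256.  -542.6  204. ] shift [-338.2  285.6  -56. ] turn [ 0.  -0.  25.3] t 0.8 j [-0.8   0.04  0.08 -0.   -1.62 -0.33]
pos [ 256.  -542.6  204. ] shift [-338.2  285.6  -56. ] turn [   0.     0.  -154.7] t 0.8 j [-0.8   0.04  0.08 -0.   -1.62 -0.33]
[  74.081    1.076 -169.488] [[ 0.     0.957  0.291]
 [ 1.    -0.    -0.   ]
 [-0.     0.291 -0.957]]
277 [ 462.295 -134.255   35.898] ((468.83709716796875, -134.59426879882812), (135.70150756835938, 116.555908203125), 27.533241271972656)
204 [ 466.948 -131.024   72.252] ((469.1506652832031, -133.42132568359375), (134.8080291748047, 20.795270919799805), 30.54293441772461)
```

The rows are not in the units I measure in: shifts go in shares of 800 mm and turns go in shares of 180 degrees. I convert before sending: -338 mm is -0.4225, 286 mm is 0.3575, 25 degrees is 0.1389.

>>> drive_tool --moves '[[[-0.4225, 0.3575, -0.07], [0, 0, 0.1389], 85], [[-0.4225, 0.3575, -0.07], [0, 0, 0.1389], 85], [[-0.4225, 0.3575, -0.07], [0, 0, 0.1389], 85], [[-0.4225, 0.3575, -0.07], [0, 0, 0.1389], 85], [[-0.4225, 0.3575, -0.07], [0, 0, 0.1389], 85], [[-0.4225, 0.3575, -0.07], [0, 0, 0.1389], 85], [[-0.4225, 0.3575, -0.07], [0, 0, 0.1389], 85], [[-0.4225, 0.3575, -0.07], [0, 0, 0.1389], 85], [[-0.4225, 0.3575, -0.07], [0, 0, 0.1389], 85], [[-0.4225, 0.3575, -0.07], [0, 0, 0.1389], 85], [[-0.4225, 0.3575, -0.07], [0, 0, 0.1389], 85], [[-0.4225, 0.3575, -0.07], [0, 0, 0.1389], 85]]'

```text
time_s: 2.15
tool_pos: [439.5, -140.1, 260.0]
orientation: [-0.002, 1.0, -0.0, -0.0]
wrist_force: [0.1, -0.2, 0.1]
width: 84.9
grasp_force: 0.0
```

```bash
python3 - <<'E'
from h import *
np.set_printoptions(precision=1,suppress=True)
s=snapshot("wrist"); save(s,"w1"); P=cloud(s); np.save("w1.npy",P)
for n in ["tote","tote_handle","tote_corner","cap_1"]:
    for r in search_frame("wrist",n)[:5]: print(n,round(r["score"],2),w(s,r["xyz"]))
Z=P[...,2]; near=np.hypot(P[...,0]-469,P[...,1]+134)<90
for lo,hi in((30,46),(68,90),(-8,12)):
    q=P[near&(Z>lo)&(Z<hi)]; print(len(q),q.mean(0),cv2.minAreaRect(q[:,:2].astype(np.float32)))
go([450,174,260],down(90))
E
```

```text
tote 0.74 [ 474.1 -135.     8. ]
tote_handle 0.61 [ 470.6 -132.     3.8]
tote_corner 0.8 [ 469.6 -132.1    0. ]
tote_corner 0.41 [457.6 263.9   2.3]
cap_1 0.69 [ 428.8 -124.5   16.3]
cap_1 0.67 [ 459.2 -173.8   18.4]
cap_1 0.6 [ 514.9 -143.    19.1]
1281 [ 466.5 -136.5   37.5] ((470.64581298828125, -131.7748260498047), (135.81715393066406, 107.97835540771484), 28.85564613342285)
1025 [ 467.4 -133.    75.9] ((470.89324951171875, -131.58558654785156), (135.41798400878906, 12.70954704284668), 29.079723358154297)
7768 [ 458.9 -132.4    1.2] ((468.311279296875, -133.91517639160156), (179.6526336669922, 174.09178161621094), 89.96217346191406)
pos [ 439.3 -140.7  259.9] shift [-11.5 314.7  -0.1] turn [-0.  -0.   0.1] t 2.4 j [ 0.1 -0.3 -0.1 -0.  -1.8 -1.7]
```

View pics/w1.png

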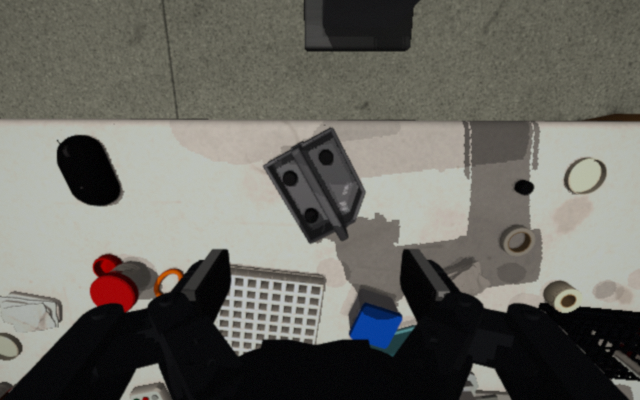

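Scaled: 310 mm is 0.3875, 100 mm is 0.125.

>>> drive_tool --moves '[[[0, 0.3875, 0.125], [0, 0, 0], 50], [[0, 0.3875, 0.125], [0, 0, 0], 50], [[0, 0.3875, 0.125], [0, 0, 0], 50], [[0, 0.3875, 0.125], [0, 0, 0], 50], [[0, 0.3875, 0.125], [0, 0, 0], 50], [[0, 0.3875, 0.125], [0, 0, 0], 50], [[0, 0.3875, 0.125], [0, 0, 0], 50], [[0, 0.3875, 0.125], [0, 0, 0], 50], [[0, 0.3875, 0.125], [0, 0, 0], 50]]'

```text
time_s: 3.3
tool_pos: [438.3, 169.9, 159.9]
orientation: [-0.002, 1.0, -0.0, -0.0]
wrist_force: [-0.5, 0.0, 0.8]
width: 50.0
grasp_force: 0.0
```

```bash
python3 - <<'E'
from h import *
np.set_printoptions(precision=1,suppress=True)
s=snapshot("wrist"); save(s,"w2"); P=cloud(s)
for n in ["loose_cap","tape_roll","dish_lid"]:
    for r in search_frame("wrist",n)[:3]: print(n,round(r["score"],2),w(s,r["xyz"]))
Z=P[...,2]; near=np.hypot(P[...,0]-468,P[...,1]-174)<35
print(np.median(Z[near]))
q=P[near&(Z>11)&(Z<22)]; print(len(q),q.mean(0),cv2.minEnclosingCircle(q[:,:2].astype(np.float32)))
go([468,174,60])
E
```

```text
loose_cap 0.68 [472.3 174.   16.5]
tape_roll 0.66 [557.7 181.8  12.4]
tape_roll 0.17 [471.9 174.2  16.3]
dish_lid 0.94 [453.6 264.4   3.6]
-0.15506674682461608
246 [474.  172.6  15. ] ((475.0823974609375, 172.6773223876953), 10.849580764770508)
pos [438.7 169.3 160.7] shift [-29.2   4.5 100.7] turn [0. 0. 0.] t 3.5 j [ 0.8 -0.3 -0.3  0.  -1.6 -2.4]
```

View pics/w2.png

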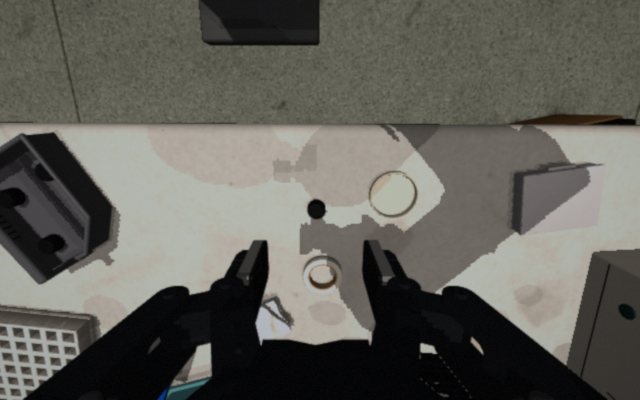

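>>> drive_tool --moves '[[[-0.0438, 0.0044, 0.0625], [0, 0, 0], 50], [[-0.0438, 0.0044, 0.125], [0, 0, 0], 50], [[-0.0438, 0.0044, 0.1625], [0, 0, 0], 50], [[-0.0438, 0.0044, 0.1813], [0, 0, 0], 50], [[-0.0438, 0.0044, 0.1913], [0, 0, 0], 50], [[-0.0438, 0.0044, 0.1963], [0, 0, 0], 50], [[-0.0438, 0.0044, 0.1963], [0, 0, 0], 50]]'

```text
time_s: 4.2
tool_pos: [474.2, 174.5, 4.7]
orientation: [-0.002, 1.0, 0.001, 0.001]
wrist_force: [0.2, 0.1, -0.4]
width: 49.9
grasp_force: 0.0
```

```bash
python3 - <<'E'
from h import *
s=snapshot("wrist"); save(s,"w3")
go([473.5,173,3])
E
```

```text
pos [474.3 174.6   5. ] shift [ 0.8 -1.6  2. ] turn [0. 0. 0.] t 4.25 j [ 0.75 -0.15 -0.46  0.   -1.25 -2.32]
```

View pics/w3.png

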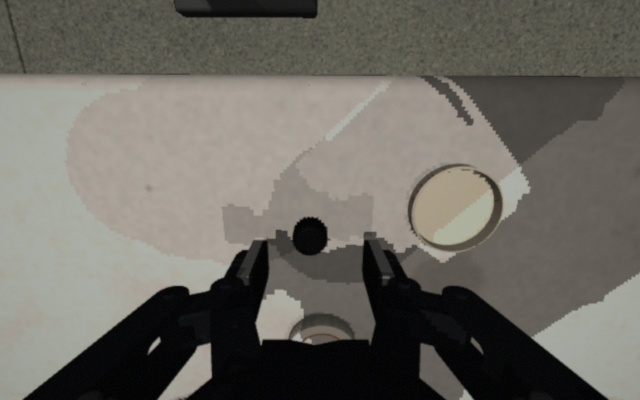

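```bash
python3 - <<'E'
from h import *
np.set_printoptions(precision=1,suppress=True)
s=snapshot("wrist"); P=cloud(s); Z=P[...,2]
near=np.hypot(P[...,0]-474,P[...,1]-174)<15
q=P[near&(Z>11)&(Z<22)]; print(len(q),q.mean(0),cv2.minEnclosingCircle(q[:,:2].astype(np.float32)))
for u0,u1 in((235,272),(360,398)):
    q=P[225:300,u0:u1].reshape(-1,3); q=q[(q[:,2]>0)&(q[:,2]<60)&(abs(q[:,0]-474)<30)]
    q=q[(q[:,2]>8)]; print(len(q),q.min(0),q.max(0)); lo=q[q[:,2]<25]; print(len(lo), lo.min(0) if len(lo) else 0,lo.max(0) if len(lo) else 0)
E
```

```text
880 [473.6 172.4  15. ] ((474.7239685058594, 172.348388671875), 10.966894149780273)
841 [462.3 137.3  34.6] [485.6 151.2  60. ]
0 0 0
845 [462.1 200.6  34.4] [484.8 214.3  60. ]
0 0 0
```

```bash
python3 - <<'E'
from h import *
np.set_printoptions(precision=0,suppress=True)
s=snapshot("wrist"); P=cloud(s)
for u in (256,262,268,372):
  for v in range(236,300,6): print(u,v,P[v,u],s["depth"][v,u],s["color"][v,u])
E
```

```text
256 236 [479. 137.  -0.] 190.19289 [142 135 127]
256 242 [463. 146.  41.] 145.69156 [49 48 47]
256 248 [463. 147.  47.] 140.09492 [50 48 47]
256 254 [463. 149.  53.] 134.12862 [44 44 43]
256 260 [462. 150.  60.] 127.38012 [9 8 8]
256 266 [463. 151.  64.] 124.021576 [7 7 9]
256 272 [465. 151.  66.] 122.3862 [3 2 3]
256 278 [467. 151.  67.] 122.202995 [4 4 5]
256 284 [471. 151.  66.] 124.015396 [3 4 4]
256 290 [472. 151.  68.] 122.61539 [6 4 2]
256 296 [475. 151.  68.] 123.80989 [4 6 8]
262 236 [478. 142.   1.] 188.85347 [146 140 130]
262 242 [464. 149.  40.] 147.44511 [23 23 22]
262 248 [463. 150.  47.] 140.26451 [4 3 6]
262 254 [465. 151.  51.] 137.16386 [6 6 7]
262 260 [466. 151.  53.] 135.49818 [3 2 2]
262 266 [470. 151.  53.] 136.38124 [5 6 4]
262 272 [473. 151.  53.] 137.29713 [1 1 0]
262 278 [476. 151.  54.] 137.49437 [3 1 4]
262 284 [478. 151.  55.] 137.26685 [3 3 4]
262 290 [481. 151.  56.] 137.01254 [3 3 3]
262 296 [483. 151.  57.] 136.93704 [34 31 30]
268 236 [479. 145.  -1.] 190.7272 [138 131 123]
268 242 [483. 145.  -1.] 192.55772 [142 136 128]
268 248 [488. 145.  -1.] 193
[... 178 characters left out ...]
39.] 153.69571 [50 46 44]
268 278 [484. 151.  41.] 152.53543 [78 73 68]
268 284 [515. 144.  -0.] 200.67786 [103  98  92]
268 290 [520. 143.  -1.] 202.59344 [105  99  93]
268 296 [524. 143.  -1.] 203.63283 [173 171 161]
372 236 [478. 213.  -1.] 190.43184 [78 74 70]
372 242 [463. 204.  41.] 146.3765 [50 50 47]
372 248 [463. 203.  47.] 140.9086 [48 48 47]
372 254 [463. 202.  54.] 134.01048 [ 9 10 11]
372 260 [464. 201.  57.] 130.66263 [5 3 3]
372 266 [465. 201.  60.] 128.5869 [6 5 7]
372 272 [468. 201.  60.] 129.39862 [3 3 3]
372 278 [471. 201.  60.] 130.23933 [6 5 7]
372 284 [473. 201.  62.] 128.99748 [5 1 4]
372 290 [476. 201.  63.] 128.81152 [5 6 6]
372 296 [478. 201.  64.] 128.28688 [7 6 5]
```

```bash
python3 - <<'E'
from h import *
np.set_printoptions(precision=0,suppress=True)
s=snapshot("side"); cv2.imwrite("pics/s2.png",cv2.resize(s["color"][190:290,250:370,::-1],None,fx=5,fy=5,interpolation=cv2.INTER_CUBIC))
P=cloud(s)[190:290,250:370].reshape(-1,3)
q=P[(abs(P[:,0]-474)<40)&(abs(P[:,1]-174)<60)&(P[:,2]>8)&(P[:,2]<120)]
for z in range(8,90,6):
    r=q[(q[:,2]>=z)&(q[:,2]<z+6)]
    print(z,len(r),*( (r.min(0),r.max(0)) if len(r) else ()))
E
```

```text
8 17 [455. 161.   8.] [480. 234.  14.]
14 20 [463. 161.  14.] [480. 182.  17.]
20 0
26 0
32 11 [464. 145.  36.] [481. 205.  38.]
38 26 [460. 144.  38.] [482. 209.  44.]
44 31 [461. 144.  44.] [482. 214.  50.]
50 37 [460. 142.  50.] [482. 215.  56.]
56 34 [460. 143.  56.] [481. 215.  62.]
62 31 [459. 142.  63.] [482. 214.  68.]
68 32 [460. 136.  68.] [477. 214.  74.]
74 15 [460. 139.  76.] [476. 212.  80.]
80 37 [459. 119.  80.] [480. 232.  86.]
86 52 [458. 120.  86.] [483. 232.  92.]
```

View pics/s2.png

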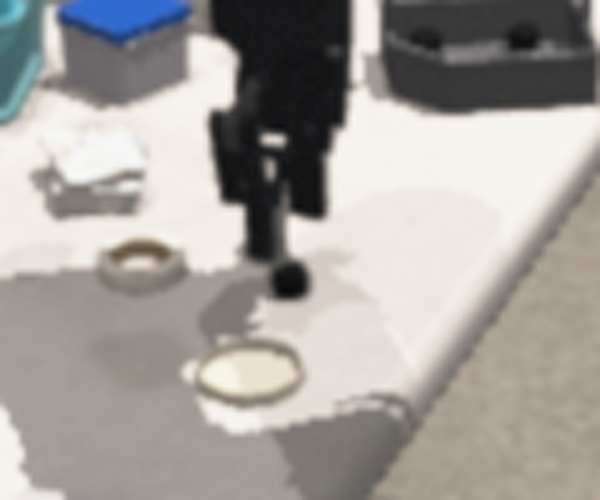

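Scaled: -3 mm is -0.0038.

>>> drive_tool --moves '[[[0, -0.0038, 0], [0, 0, 0], 30], [[0, -0.0038, 0], [0, 0, 0], 30], [[0, -0.0038, 0], [0, 0, 0], 30], [[0, -0.0038, 0], [0, 0, 0], 30]]'

```text
time_s: 4.8
tool_pos: [473.3, 170.9, 3.0]
orientation: [-0.002, 1.0, 0.0, -0.0]
wrist_force: [-0.3, -0.0, -0.2]
width: 29.9
grasp_force: 0.0
```

```bash
python3 - <<'E'
from h import *
np.set_printoptions(precision=1,suppress=True)
s=snapshot("wrist"); save(s,"w4"); P=cloud(s)
q=P.reshape(-1,3); q=q[(abs(q[:,0]-474)<13)&(abs(q[:,1]-174)<45)&(q[:,2]>20)&(q[:,2]<60)]
for n,r in(("R",q[q[:,1]<172]),("L",q[q[:,1]>=172])): print(n,len(r),np.percentile(r,[0.5,99.5],axis=0))
Z=P[...,2];near=np.hypot(P[...,0]-474,P[...,1]-173)<14
r=P[near&(Z>11)&(Z<20)]; print(len(r),cv2.minEnclosingCircle(r[:,:2].astype(np.float32)))
go([474,173,0]); print(s["origin"])
t=state(); print(R.from_quat(t["orientation"]).inv().apply(s["origin"]-t["tool_pos"]),t["width"])
E
```

```text
R 914 [[461.6 143.7  32.3]
 [483.7 157.4  59.9]]
L 915 [[461.4 187.1  31.9]
 [483.5 200.7  59.9]]
899 ((474.90203857421875, 172.28672790527344), 10.850550651550293)
pos [473.3 170.9   3. ] shift [-0.7  2.1  3. ] turn [0. 0. 0.] t 4.85 j [ 0.8 -0.1 -0.5 -0.  -1.2 -2.3]
[398.7 171.7 172.5]
[  74.6    1.1 -169.5] 29.99698173127889
```

Scaled: 5 mm is 0.0063, -1.5 mm is -0.0019.

>>> drive_tool --moves '[[[-0.0019, 0, 0], [0, 0, 0], 44], [[-0.0019, 0, 0.0038], [0, 0, 0], 44], [[-0.0019, 0, 0.0063], [0, 0, 0], 44], [[-0.0019, 0, 0.0063], [0, 0, 0], 44]]'

```text
time_s: 5.25
tool_pos: [474.4, 170.7, -2.6]
orientation: [-0.002, 1.0, -0.0, -0.0]
wrist_force: [0.5, -1.0, -0.2]
width: 44.1
grasp_force: 0.0
```

>>> drive_tool --moves '[[[0, 0, 0.0075], [0, 0, 0], 44], [[0, 0, 0.0138], [0, 0, 0], 44], [[0, 0, 0.0188], [0, 0, 0], 44], [[0, 0, 0.0188], [0, 0, 0], 44]]'

```text
time_s: 5.65
tool_pos: [474.3, 170.6, -18.0]
orientation: [-0.002, 1.0, -0.0, -0.001]
wrist_force: [-0.4, -0.3, 0.4]
width: 43.9
grasp_force: 0.0
```

```bash
python3 - <<'E'
from h import *
np.set_printoptions(precision=1,suppress=True)
s=snapshot("wrist"); save(s,"w5"); P=cloud(s)
q=P.reshape(-1,3); q=q[(abs(q[:,0]-474)<13)&(abs(q[:,1]-172)<45)&(abs(q[:,1]-172)>15)&(q[:,2]>5)&(q[:,2]<60)]
for n,r in(("R",q[q[:,1]<172]),("L",q[q[:,1]>=172])): print(n,len(r),np.percentile(r,[0.5,99.5],axis=0))
Z=P[...,2];near=np.hypot(P[...,0]-474,P[...,1]-173)<14
r=P[near&(Z>11)&(Z<20)]; print(len(r),cv2.minEnclosingCircle(r[:,:2].astype(np.float32)))
print(state())
E
```

```text
R 2310 [[461.1 128.   12.8]
 [484.9 150.2  59.8]]
L 2300 [[461.2 193.7  12.5]
 [484.7 216.   59.8]]
1128 ((474.7893371582031, 172.3175048828125), 10.801400184631348)
{'time_s': 5.7, 'joint_positions': array([ 0.7, -0.1, -0.5, -0. , -1.2, -2.3]), 'qvel': array([-0., -0.,  0.,  0., -0., -0.]), 'joint_torque': array([  0. , -25.7,  32.2,   6.4,   0. ,  -0. ]), 'tool_pos': array([474.5, 170.7, -17.5]), 'orientation': array([-0.,  1., -0., -0.]), 'wrist_force': array([-1.1,  0.2,  0.6]), 'moment': array([-0. , -0. , -0.1]), 'grasp_force': 0.0, 'width': 44.00119562716816}
```

Scaled: 7 mm is 0.0088, 4 mm is 0.005.

>>> drive_tool --moves '[[[0, 0.0013, 0.005], [0, 0, 0], 44], [[0, 0.0013, 0.0088], [0, 0, 0], 44], [[0, 0.0013, 0.0088], [0, 0, 0], 44], [[0, 0.0013, 0.0088], [0, 0, 0], 10], [[0, 0.0013, 0.0088], [0, 0, 0], 10], [[0, 0.0013, 0.0088], [0, 0, 0], 10], [[0, 0.0013, 0.0088], [0, 0, 0], 10], [[0, 0.0013, 0.0088], [0, 0, 0], 10], [[0, 0.0013, 0.0088], [0, 0, 0], 10]]' --grip_force 30

```text
time_s: 6.6
tool_pos: [475.0, 172.0, -23.7]
orientation: [-0.002, 1.0, 0.0, 0.0]
wrist_force: [0.2, 1.1, 1.3]
width: 17.8
grasp_force: 29.4
```

Scaled: -170 mm is -0.2125, -155 mm is -0.1938, -119 degrees is -0.6611.

>>> drive_tool --moves '[[[0, 0, -0.0625], [0, 0, 0], 10], [[0, 0, -0.125], [0, 0, 0], 10], [[0, 0, -0.1875], [0, 0, -0.0444], 10], [[0.0125, -0.05, -0.1938], [0, 0, -0.0889], 10], [[0.0125, -0.1, -0.1938], [0, 0, -0.1333], 10], [[0.0125, -0.15, -0.1938], [0, 0, -0.1778], 10], [[0.0125, -0.2, -0.1938], [0, 0, -0.2222], 10], [[0.0125, -0.2125, -0.1938], [0, 0, -0.2667], 10], [[0.0125, -0.2125, -0.1938], [0, 0, -0.3111], 10], [[0.0125, -0.2125, -0.1938], [0, 0, -0.3556], 10], [[0.0125, -0.2125, -0.1938], [0, 0, -0.4], 10], [[0.0125, -0.2125, -0.1938], [0, 0, -0.4444], 10], [[0.0125, -0.2125, -0.1938], [0, 0, -0.4889], 10], [[0.0125, -0.2125, -0.1938], [0, 0, -0.5333], 10], [[0.0125, -0.2125, -0.1938], [0, 0, -0.5778], 10], [[0.0125, -0.2125, -0.1938], [0, 0, -0.6222], 10], [[0.0125, -0.2125, -0.1938], [0, 0, -0.6611], 10], [[0.0125, -0.2125, -0.1938], [0, 0, -0.6611], 10]]'

```text
time_s: 8.4
tool_pos: [465.4, 1.9, 130.7]
orientation: [0.863, -0.505, -0.0, 0.0]
wrist_force: [0.3, -0.0, 0.0]
width: 18.0
grasp_force: 29.5
```

```bash
python3 - <<'E'
from h import *
np.set_printoptions(precision=0,suppress=True)
t=state(); q=R.from_quat(t["orientation"])
L=[]
for c in("side","wrist","top"):
    s=snapshot(c); save(s,c+"3"); P=cloud(s)[s["depth"]>0]
    L.append(q.inv().apply(P-t["tool_pos"]))
    p=L[-1]; p=p[(np.hypot(p[:,0],p[:,1])<110)]
    print(c)
    for z in range(-180,20,10):
        r=p[(p[:,2]>=z)&(p[:,2]<z+10)]
        if len(r)>5: print(z,len(r),np.percentile(r,[2,98],axis=0)[:,:2].ravel())
print(t["width"],t["grasp_force"]); go([465.5,-105.5,120],down(209))
E
```

```text
side
-180 96 [-42. -35.   0.  39.]
-170 95 [-41. -35.   2.  34.]
-160 54 [-38. -35.   0.  36.]
-150 97 [-15. -36.   2.  39.]
-140 121 [-21. -43.  -1.  45.]
-130 157 [-21. -60.   6.  62.]
-120 121 [-20. -57.   1.  62.]
-110 96 [-20. -54.   6.  59.]
-100 82 [-19. -47.  10.  53.]
-90 85 [-18. -40.  10.  47.]
-80 68 [-15. -35.   9.  42.]
-70 38 [-14. -21.   6.  27.]
-60 37 [-14. -20.  -0.  23.]
-50 36 [-13. -19.   2.  23.]
-40 49 [-12. -18.   6.  23.]
-30 16 [-10.  -8.  -5.  16.]
wrist
-130 3106 [ 12. -57.  19.  57.]
-120 12548 [  3. -61.  18.  60.]
-110 11081 [ -8. -56.  16.  55.]
-100 6430 [-12. -51.  16.  50.]
-90 6576 [-12. -45.  12.  44.]
-80 2692 [ -9. -41.  13.  40.]
-70 1041 [-11. -25.  11.  25.]
-60 727 [ -9. -22.  10.  22.]
-50 767 [ -9. -22.  10.  22.]
-40 1562 [-10. -19.  10.  19.]
-30 149 [ 3. -9.  9.  8.]
top
-180 24 [-32.  19.  26.  38.]
-170 19 [-35.  10.  30.  39.]
-160 13 [-30.  21.  15.  39.]
-150 7 [-8. 37. 10. 41.]
-140 19 [-8. 35.  9. 49.]
-130 34 [-10.  47.  13.  65.]
-120 18 [-14.  21.  12.  61.]
-90 8 [-15.  21.  10.  39.]
17.955506760408007 29.474660060950555
pos [465.   2. 131.] shift [94. 52. 11.] turn [0. 0. 0.] t 8.55 j [ 0. -0. -0. -0. -2.  0.]
```

View pics/wrist3.png

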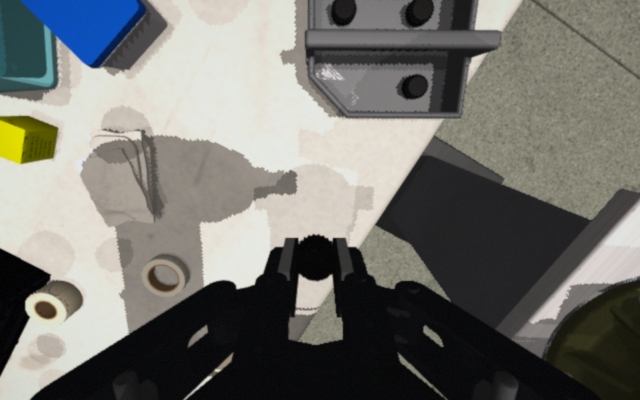

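>>> drive_tool --moves '[[[0.05, 0.0263, 0], [0, 0, 0], 10], [[0.1, 0.0525, 0], [0, 0, 0], 10], [[0.1179, 0.0621, 0.0188], [0, 0, 0], 10], [[0.1179, 0.0621, 0.0625], [0, 0, 0], 10], [[0.1179, 0.0621, 0.1], [0, 0, 0], 10], [[0.1179, 0.0621, 0.1], [0, 0, 0], 10]]'

```text
time_s: 9.15
tool_pos: [465.1, -104.8, 46.4]
orientation: [0.862, -0.507, -0.004, 0.002]
wrist_force: [-0.5, 0.1, -0.9]
width: 18.2
grasp_force: 29.5
```

```bash
python3 - <<'E'
from h import *
np.set_printoptions(precision=1,suppress=True)
s=snapshot("wrist"); save(s,"w6"); P=cloud(s)
q=P.reshape(-1,3); r=q[(q[:,2]>68)&(q[:,2]<90)&(np.hypot(q[:,0]-471,q[:,1]+132)<75)]
def tf(p,c=(470.8,-131.7),a=np.radians(209)): d=np.array(p)[...,:2]-c; return np.stack([d@[np.cos(a),np.sin(a)],d@[-np.sin(a),np.cos(a)]],-1)
T=tf(q)
def b(n,m):
    if m.sum()>5: print(n,m.sum(),np.percentile(T[m],[1,99],axis=0).ravel(),q[m][:,2].mean())
b("handle",(abs(q[:,2]-76)<4)&(abs(T[:,1])<12)&(abs(T[:,0])<75))
b("rim",(abs(q[:,2]-39)<4)&(abs(T[:,1])<60)&(abs(T[:,0])<75))
b("cap1",(abs(q[:,2]-19)<4)&(abs(T[:,1]+27)<16)&(abs(T[:,0]-33)<18))
b("tips",(q[:,2]>60)&(q[:,2]<95)&(T[:,1]<-10)&(abs(T[:,0]+10)<35))
t=state();print(tf(t["tool_pos"])); go([467.2,-104.5,-17],down(209))
E
```

```text
handle 6124 [-65.   -5.5  65.2   6.5] 76.07300171591586
rim 5134 [-65.7 -52.6  66.5  54.1] 37.845102342448484
cap1 257 [ 22.5 -36.2  40.7 -26.4] 18.35953018453092
tips 2394 [-30.  -36.5  13.  -15.9] 84.9917076905343
[ -9.6 -25.2]
pos [ 466.9 -105.    49.6] shift [-0.2 -0.7 66.6] turn [0.2 0.1 0.2] t 9.2 j [ 0.2 -0.3 -0.5 -0.  -1.4  0.3]
```

View pics/w6.png

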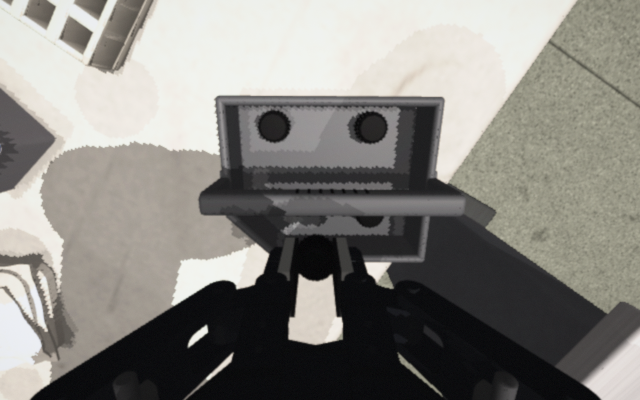

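Scaled: 67 mm is 0.0838, 62 mm is 0.0775.

>>> drive_tool --moves '[[[0, 0, 0.0375], [0, 0, 0], 10], [[0, 0, 0.0625], [0, 0, 0], 10], [[0, 0, 0.0775], [0, 0, 0], 10], [[0, 0, 0.0838], [0, 0, 0], 10], [[0, 0, 0.0838], [0, 0, 0], 10], [[0, 0, 0.0838], [0, 0, 0], 10]]'

```text
time_s: 9.8
tool_pos: [469.3, -104.7, -14.5]
orientation: [0.863, -0.506, 0.001, -0.0]
wrist_force: [-1.3, 0.2, 0.2]
width: 18.1
grasp_force: 29.5
```

Scaled: -130 mm is -0.1625, -100 mm is -0.125.

>>> drive_tool --moves '[[[0, 0, 0], [0, 0, 0], 27], [[0, 0, 0], [0, 0, 0], 27], [[0, 0, 0], [0, 0, 0], 27], [[0, 0, 0], [0, 0, 0], 27], [[0, 0, -0.0188], [0, 0, 0], 27], [[0, 0, -0.0625], [0, 0, 0], 27], [[0, 0, -0.125], [0, 0, 0], 27], [[0, 0, -0.1625], [0, 0, 0], 27], [[0, 0, -0.1625], [0, 0, 0], 27]]'

```text
time_s: 10.7
tool_pos: [470.9, -105.0, 119.7]
orientation: [0.863, -0.506, 0.004, -0.002]
wrist_force: [1.1, -0.8, 0.0]
width: 27.0
grasp_force: 0.0
```

```bash
python3 - <<'E'
from h import *
np.set_printoptions(precision=1,suppress=True)
s=snapshot("wrist"); save(s,"w7"); P=cloud(s)
q=P.reshape(-1,3)
def tf(p,c=(470.8,-131.7),a=np.radians(209)): d=np.array(p)[...,:2]-c; return np.stack([d@[np.cos(a),np.sin(a)],d@[-np.sin(a),np.cos(a)]],-1)
T=tf(q)
for n in("cap_1",):
    for r in search_frame("wrist",n)[:6]: x=w(s,r["xyz"]); print(n,round(r["score"],2),x,tf(x))
def b(n,m): print(n,m.sum(),np.percentile(T[m],[1,99],axis=0).ravel(),cv2.minAreaRect(q[m][:,:2].astype(np.float32)))
b("handle",(abs(q[:,2]-76)<4)&(abs(T[:,1])<12)&(abs(T[:,0])<75))
print(state()["wrist_force"],state()["time_s"])
go([471,-132,90],down(119))
E
```

```text
cap_1 0.92 [ 466.1 -176.4   18.2] [25.8 36.8]
cap_1 0.92 [ 516.2 -141.2   19.5] [-35.2  30.3]
cap_1 0.8 [ 432.  -125.7   16.3] [ 31.  -24.1]
handle 2864 [-65.3  -5.5  65.7   6.3] ((470.5718688964844, -131.98886108398438), (135.98745727539062, 13.03149700164795), 29.127660751342773)
[-0.1 -0.1 -0.9] 10.8
pos [ 468.5 -104.5  114.4] shift [25.2 11.3 24.4] turn [-0.1  0.1 90.3] t 10.8 j [ 0.2 -0.3 -0.4 -0.  -1.5  0.3]
```

View pics/w7.png

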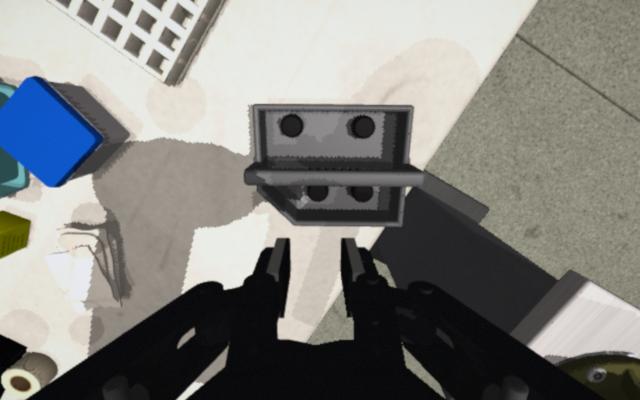

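Scaled: 25.2 mm is 0.0315, 11.3 mm is 0.0141, 90.3 degrees is 0.5017.

>>> drive_tool --moves '[[[0.0315, 0.0141, 0], [0, 0, 0.0456], 50], [[0.0315, 0.0141, 0], [0, 0, 0.0911], 50], [[0.0315, 0.0141, 0], [0, 0, 0.1367], 50], [[0.0315, 0.0141, 0], [0, 0, 0.1822], 50], [[0.0315, 0.0141, 0], [0, 0, 0.2278], 50], [[0.0315, 0.0141, 0], [0, 0, 0.2733], 50], [[0.0315, 0.0141, 0], [0, 0, 0.3189], 50], [[0.0315, 0.0141, 0], [0, 0, 0.3644], 50], [[0.0315, 0.0141, 0], [0, 0, 0.41], 50], [[0.0315, 0.0141, 0], [0, 0, 0.4556], 50], [[0.0315, 0.0141, 0], [0, 0, 0.5017], 50], [[0.0315, 0.0141, 0.03], [0, 0, 0.5017], 50], [[0.0315, 0.0141, 0.03], [0, 0, 0.5017], 50], [[0.0315, 0.0141, 0.03], [0, 0, 0.5017], 50]]'

```text
time_s: 12.2
tool_pos: [469.8, -132.3, 88.9]
orientation: [-0.25, 0.968, 0.0, -0.001]
wrist_force: [0.5, -0.4, 0.5]
width: 50.5
grasp_force: 0.0
```

```bash
python3 - <<'E'
from h import *
np.set_printoptions(precision=1,suppress=True)
s=snapshot("wrist"); P=cloud(s); q=P.reshape(-1,3)
t=state(); o=R.from_quat(t["orientation"]); p=o.inv().apply(q-t["tool_pos"])
m=(abs(q[:,2]-77)<3)&(np.hypot(q[:,0]-471,q[:,1]+132)<75)
print("handle tool frame",m.sum(),np.percentile(p[m],[1,99],axis=0)[:,:2].ravel(),cv2.minAreaRect(q[m][:,:2].astype(np.float32)))
f=(p[:,2]<-28)&(p[:,2]>-60)&(np.hypot(p[:,0],p[:,1])<60)&(q[:,2]>95); a=p[f]
print("R",np.percentile(a[a[:,1]<0],[1,99],axis=0).ravel(),"L",np.percentile(a[a[:,1]>0],[1,99],axis=0).ravel())
go([471,-132,25],down(119))
E
```

```text
handle tool frame 3195 [-65.1  -5.3  65.9   6. ] ((470.4364013671875, -132.16566467285156), (134.38201904296875, 12.139328956604004), 28.790822982788086)
R [-10.4 -36.7 -59.8  11.5 -23.2 -30. ] L [-10.6  26.4 -59.7  11.5  40.  -30.8]
pos [ 470.5 -132.4   89.9] shift [-0.7  0.1 64.9] turn [ 0.  -0.1 -0. ] t 12.25 j [ 0.1 -0.2 -0.4  0.  -1.4 -1.2]
```

Scaled: 65 mm is 0.0813, -1.2 mm is -0.0015.

>>> drive_tool --moves '[[[0, -0.0015, 0.0438], [0, 0, 0], 50], [[0, -0.0015, 0.0688], [0, 0, 0], 50], [[0, -0.0015, 0.0813], [0, 0, 0], 50], [[0, -0.0015, 0.0813], [0, 0, 0], 50], [[0, -0.0015, 0.0813], [0, 0, 0], 30], [[0, -0.0015, 0.0813], [0, 0, 0], 16], [[0, -0.0015, 0.0813], [0, 0, 0], 4], [[0, -0.0015, 0.0813], [0, 0, 0], 4], [[0, -0.0015, 0.0813], [0, 0, 0], 4], [[0, -0.0015, 0.0813], [0, 0, 0], 4], [[0, -0.0015, 0.0813], [0, 0, 0], 4]]' --grip_force 90

```text
time_s: 13.35
tool_pos: [472.2, -133.3, 26.6]
orientation: [-0.25, 0.968, -0.0, 0.001]
wrist_force: [-0.7, 0.6, 6.5]
width: 9.8
grasp_force: 88.6
```

Scaled: -100 mm is -0.125, -98 mm is -0.1225.

>>> drive_tool --moves '[[[0, 0, -0.005], [0, 0, 0], 4], [[0, 0, -0.0125], [0, 0, 0], 4], [[0, 0, -0.025], [0, 0, 0], 4], [[0, 0, -0.04], [0, 0, 0], 4], [[0, 0, -0.055], [0, 0, 0], 4], [[0, 0, -0.07], [0, 0, 0], 4], [[0, 0, -0.085], [0, 0, 0], 4], [[0, 0, -0.1], [0, 0, 0], 4], [[0, 0, -0.115], [0, 0, 0], 4], [[0, 0, -0.1225], [0, 0, 0], 4], [[0, 0, -0.125], [0, 0, 0], 4], [[0, 0, -0.125], [0, 0, 0], 4]]'

```text
time_s: 14.55
tool_pos: [471.3, -133.2, 124.9]
orientation: [-0.25, 0.968, 0.0, -0.0]
wrist_force: [-0.1, 0.2, -2.7]
width: 10.3
grasp_force: 87.8
```

```bash
python3 - <<'E'
from h import *
np.set_printoptions(precision=2,suppress=True)
t=state(); q=R.from_quat(t["orientation"]); print(t["wrist_force"],t["moment"],t["joint_positions"],t["width"])
d=np.radians(209+225); k=[-np.sin(d),np.cos(d),0]; kt=q.inv().apply(k); print("axis tool",kt)
for a in range(3,34,3):
    r=R.from_rotvec(np.radians(a)*kt); c=np.array([0,0,-45.]); print(a,np.round(c-r.apply(c),1),np.round(a*kt,1))
E
```

```text
[-0.09  0.18 -2.66] [ 0.02 -0.04 -0.03] [ 0.14 -0.26 -0.33 -0.   -1.5  -1.2 ] 10.280886545991162
axis tool [0.71 0.71 0.  ]
3 [ 1.7 -1.7 -0.1] [2.1 2.1 0. ]
6 [ 3.3 -3.3 -0.2] [4.2 4.2 0. ]
9 [ 5.  -5.  -0.6] [6.4 6.4 0. ]
12 [ 6.6 -6.6 -1. ] [8.5 8.5 0. ]
15 [ 8.2 -8.2 -1.5] [10.6 10.6  0. ]
18 [ 9.8 -9.8 -2.2] [12.7 12.7  0. ]
21 [ 11.4 -11.4  -3. ] [14.9 14.8  0. ]
24 [ 12.9 -13.   -3.9] [17. 17.  0.]
27 [ 14.4 -14.5  -4.9] [19.1 19.1  0. ]
30 [ 15.9 -15.9  -6. ] [21.2 21.2  0. ]
33 [ 17.3 -17.3  -7.3] [23.4 23.3  0. ]
```

Scaled: -15.9 mm is -0.0199, -14.4 mm is -0.018, 21.2 degrees is 0.1178.

>>> drive_tool --moves '[[[0.0013, -0.0013, 0], [0.0067, 0.0067, 0], 4], [[0.0025, -0.0025, 0], [0.0156, 0.0156, 0], 4], [[0.0041, -0.0041, -0.0003], [0.0233, 0.0233, 0], 4], [[0.0063, -0.0063, -0.0008], [0.0356, 0.0356, 0], 4], [[0.0083, -0.0083, -0.0013], [0.0472, 0.0472, 0], 4], [[0.0103, -0.0103, -0.0019], [0.0589, 0.0589, 0], 4], [[0.0123, -0.0123, -0.0028], [0.0706, 0.0706, 0], 4], [[0.0143, -0.0143, -0.0038], [0.0822, 0.0822, 0], 4], [[0.0161, -0.0161, -0.0049], [0.0944, 0.0944, 0], 4], [[0.018, -0.018, -0.0061], [0.1061, 0.1061, 0], 4], [[0.0191, -0.0191, -0.0069], [0.1133, 0.1133, 0], 4], [[0.0199, -0.0199, -0.0075], [0.1178, 0.1178, 0], 4], [[0.0199, -0.0199, -0.0075], [0.1178, 0.1178, 0], 4], [[0.0199, -0.0199, -0.0075], [0.1178, 0.1178, 0], 4], [[0.0199, -0.0199, -0.0075], [0.1178, 0.1178, 0], 4], [[0.0199, -0.0199, -0.0075], [0.1178, 0.1178, 0], 4], [[0.0199, -0.0199, -0.0075], [0.1178, 0.1178, 0], 4], [[0.0199, -0.0199, -0.0075], [0.1178, 0.1178, 0], 4]]'

```text
time_s: 16.35
tool_pos: [465.1, -154.9, 131.1]
orientation: [-0.241, 0.935, -0.223, -0.131]
wrist_force: [-0.3, -0.2, -2.4]
width: 10.4
grasp_force: 87.9
```

```bash
python3 - <<'E'
from h import *
np.set_printoptions(precision=1,suppress=True)
t=state(); q=R.from_quat(t["orientation"]); z=-q.as_matrix()[:,2]; print("tilt",np.degrees(np.arccos(z[2])),"lean",np.degrees(np.arctan2(z[1],z[0])),t["width"],t["wrist_force"])
s=snapshot("wrist"); save(s,"w8"); P=cloud(s).reshape(-1,3); p=q.inv().apply(P-t["tool_pos"])
# floor plane in tool frame
f=p[(abs(p[:,0])<75)&(abs(p[:,1])<65)&(p[:,2]>-20)&(p[:,2]<60)]
for r in search_frame("wrist","cap_1")[:6]: x=w(s,r["xyz"]); print(round(r["score"],2),x,q.inv().apply(x-t["tool_pos"])*[1,-1,-1])
h=p[(abs(p[:,1])<15)&(abs(p[:,0])<75)&(abs(p[:,0])>25)&(p[:,2]>-70)&(p[:,2]<-35)]; c=h.mean(0); print("bar",len(h),c,np.linalg.svd(h-c,full_matrices=False)[2][0])
s=snapshot("side"); cv2.imwrite("pics/s8.png",cv2.resize(s["color"][100:230,280:420,::-1],None,fx=4,fy=4))
im=np.hstack([cv2.imread("pics/w8.png")[:,100:560],cv2.resize(cv2.imread("pics/s8.png"),(330,400))]); cv2.imwrite("pics/c8.png",im); print(im.shape)
E
```

```text
tilt 29.95861506154159 lean 73.95674001591635 10.436855629301153 [-0.3 -0.2 -2.4]
0.76 [ 451.  -127.   105.9] [ -7.9 -38.  -10.4]
0.31 [ 454.8 -447.9   26.7] [  87.   187.7 -232.5]
bar 3426 [ 34.8   1.4 -50. ] [-1. -0. -0.]
(400, 790, 3)
```

View pics/c8.png

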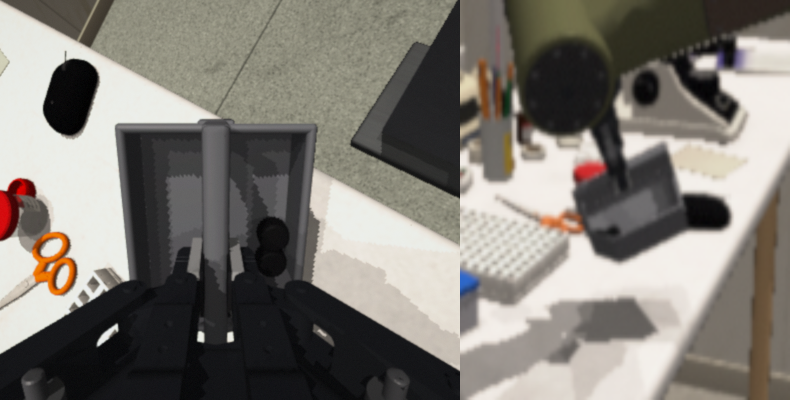

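```bash
python3 - <<'E'
from h import *
np.set_printoptions(precision=1,suppress=True)
t=state(); q=R.from_quat(t["orientation"])
cv=np.zeros((150,3*150,3),np.uint8)
for i,c in enumerate(("wrist","side","top")):
    s=snapshot(c); W=cloud(s); p=q.inv().apply((W-t["tool_pos"]).reshape(-1,3))*[1,-1,-1]; col=s["color"].reshape(-1,3)
    m=(abs(p[:,0])<70)&(abs(p[:,1])<60)&(p[:,2]>-30)&(p[:,2]<2)
    print(c,m.sum(),[ (round(r["score"],2),q.inv().apply(w(s,r["xyz"])-t["tool_pos"])*[1,-1,-1]) for r in search_frame(c,"cap_1")[:5]])
    for (x,y,z) in p[m]: cv[int(75-y),i*150+int(75+x)]=(0,int((z+30)*8),255 if -14<z<-5 else 0)
    if c=="top": 
        f=200/np.tan(np.radians(s["vertical_fov"])/2); cam=rot(s).T@(np.array([460,-125,140])-s["origin"]); u=int(s["cx"]+f*cam[0]/-cam[2]); v=int(s["cy"]-f*cam[1]/-cam[2]); tp=cv2.resize(s["color"][v-25:v+25,u-40:u+40,::-1],(480,300))
    if c=="side": sd=cv2.resize(s["color"][130:190,310:390,::-1],(400,300),interpolation=cv2.INTER_CUBIC)
a=cv2.resize(cv,(800,267),interpolation=cv2.INTER_NEAREST); b=np.hstack([cv2.resize(sd,(400,300)),cv2.resize(tp,(400,300))])
cv2.imwrite("pics/c9.png",np.vstack([a,b]))
E
```

```text
wrist 17855 [(0.6, array([ -3. , -39.3, -11.5]))]
side 821 []
top 706 []
```

View pics/c9.png

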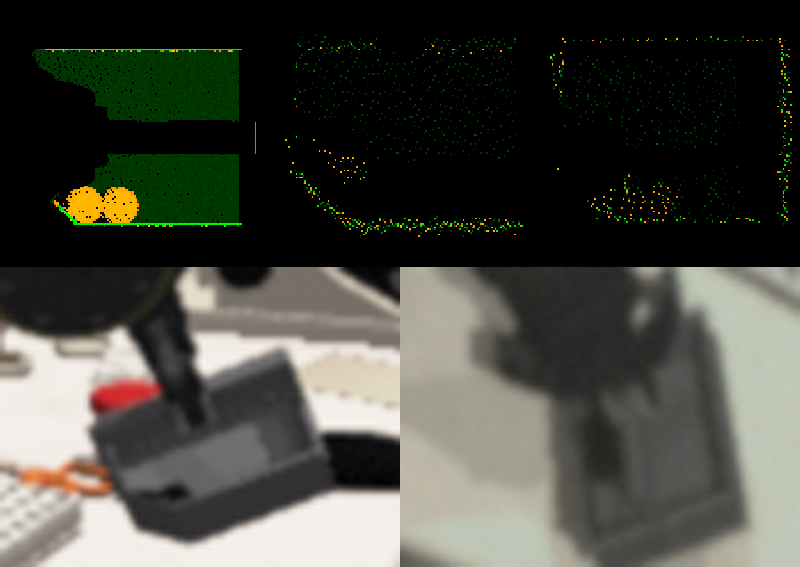

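```bash
python3 -c "
from station import *
print(finish_job())"
```

```text
the job is handed in; nothing more can be done
None
```

The loose cap is in the tote, which is held up and tilted 30° towards its cut corner, and the job is handed in. I saw three caps packed in or beside that corner. The fourth should be in the part the wall and gripper hid, since all four were in the tote before the lift and the floor I could see was otherwise empty.

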